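# Hold out the top tray of stamps over the book

### The job

Lift the upper of the two stacked stamp trays straight up off the lower one, carry it across and hold it level and steady in the air over the middle of the big closed book, its underside about ten centimetres above the cover, so that the customer can choose from the three little stamps, which must stay standing in it. Finish while still holding it there. Leave the lower tray, the book and everything else on the counter where they are.

Things in the scene. Friction and masses are not known exactly. Their poses are not given: they have to be found in the camera images.
- upper_tray: Upper of two equal open plywood trays, 180 mm (x) by 130 mm (y), 64 mm high, about 0.5 kg with stamps. Its origin is the centre of its underside. Up from it: foot 164 x 114 mm, 4 mm high, nested in the lower tray's mouth (3 mm play); floor top at 9 mm; 5 mm walls to 64 mm. A lengthwise middle divider makes two compartments 53 mm wide, open above. Yaw within 0.5 rad of world x.
- upper_grip (a point): Middle of the top edge of the upper tray's divider, 54 mm above the tray's origin, 10 mm below the rim; axes as the tray's. The divider is solid, 14 mm thick (y), runs the whole length (x), from the floor up: it is the carrying grip, with a finger on each side, closing along y. Grip firmly (60 N or more): the weight may lie off-centre.
- lower_tray: Lower tray, loose on the counter, same shape as the upper one, filled with flat cards; the upper tray's origin sits 60 mm above its origin. Its origin is the centre of its underside.
- book: Big closed hardback book lying flat, 240 mm (its x) by 170 mm (its y), 36 mm thick, plain green cover, loose. Its origin is the centre of its underside. Its top face is at 36 mm. It lies left or right of the robot's centre line, the trays on the other side.
- stamp0: Small wooden rubber stamp standing loose in the upper tray: foot 34 mm across, 16 mm high, turned handle up to 26 mm across, 60 mm tall in all, 30 to 55 g. Origin: centre of its underside; z is its upright axis. At least 40 mm from the tray's middle along x, at the tray's -x, +y corner.
- stamp1: Small wooden rubber stamp standing loose in the upper tray: foot 34 mm across, 16 mm high, turned handle up to 26 mm across, 60 mm tall in all, 30 to 55 g. Origin: centre of its underside; z is its upright axis. At least 40 mm from the tray's middle along x, at the +x, +y corner.
- stamp2: Small wooden rubber stamp standing loose in the upper tray: foot 34 mm across, 16 mm high, turned handle up to 26 mm across, 60 mm tall in all, 30 to 55 g. Origin: centre of its underside; z is its upright axis. At least 40 mm from the tray's middle along x, at the +x, -y corner.
- date_stamp: Bystander: black-handled metal hand stamp standing on the counter between trays and book, 42 mm across, 90 mm tall. Its origin is the centre of its underside.
- mug: Bystander: white mug, 80 mm across, 95 mm tall, at the counter's far side. Its origin is the centre of its underside.
- seal_press: Bystander: round grey seal press with black handle, 76 mm across, 158 mm tall, at the far side. Its origin is the centre of its underside.
- card_box: Bystander: open cardboard box of cards, 80 x 150 mm, about 100 mm tall, at the far right. Its origin is the centre of its underside.
There are look-alikes about, which are no part of the job. What is shaped like the upper_tray but blue or turquoise is not meant.

How it is judged:
On the way:
1. the upper tray is lifted clear, straight above the lower one, held by the fingers (z of upper_tray in the frame of lower_tray above 0.075 m and horizontal distance between upper_tray and lower_tray below 0.06 m and contact force between upper_tray and the fingers above 1 N and angle between upper_tray's own z axis and vertical below 0.2 rad), for 0.1 s.
At the end, for the whole second after the job is handed in: Tray held in the fingers, centre within 50 mm of the book's, underside 60-150 mm above the cover, level within 0.09 rad, under 20 mm/s and 0.1 rad/s, touching no book or tray; stamps upright (0.25 rad) on its floor; lower tray (level within 0.06 rad) and book moved under 30 mm (horizontal distance between upper_tray and book below 0.05 m and z of upper_tray in the frame of book between 0.096 and 0.186 m and angle between upper_tray's own z axis and vertical below 0.09 rad and linear speed of upper_tray below 0.02 m/s and angular speed of upper_tray below 0.1 rad/s and contact force between upper_tray and the fingers above 1 N and contact force between upper_tray and book below 0.05 N and contact force between upper_tray and lower_tray below 0.05 N and angle between each of stamp0, stamp1, stamp2's own z axis and vertical below 0.25 rad and z of stamp0 in the frame of upper_tray between 0 and 0.02 m and horizontal distance between each of stamp0, stamp1, stamp2 and upper_tray below 0.11 m and z of stamp1 in the frame of upper_tray between 0 and 0.02 m and z of stamp2 in the frame of upper_tray between 0 and 0.02 m and distance of each of lower_tray, book from where it was at the start of the episode below 0.03 m and angle between lower_tray's own z axis and vertical below 0.06 rad); the arm keeps its last pose, push and grip.
It fails at once if the upper tray is tipped by more than 0.35 rad (angle between upper_tray's own z axis and vertical above 0.35 rad).
It fails at once if the upper tray is dragged sideways off the stack instead of lifted (horizontal distance between upper_tray and lower_tray between 0.03 and 0.14 m and z of upper_tray in the frame of lower_tray below 0.064 m).
It fails at once if a stamp falls over (angle between any of stamp0, stamp1, stamp2's own z axis and vertical above 0.6 rad).
It fails at once if the upper tray is set down on the book (contact force between upper_tray and book above 1 N).
It fails at once if the lower tray, the book or a bystander is shifted by over 30 mm, or a bystander is knocked over (distance of any of date_stamp, mug, seal_press, card_box, lower_tray, book from where it was at the start of the episode above 0.03 m or angle between any of date_stamp, mug, seal_press, card_box's own z axis and vertical above 0.3 rad).
It also fails if it takes over 48 s, if anything falls off the work surface, if the arm or the gripper's body presses on something with over 40 N, if the wrist force passes 120 N, or if a joint passes its speed limit or range.

### The arm

A 6-joint arm with a two-finger parallel gripper is mounted at the origin on the work surface. World frame = base frame: x ahead of the robot, y to its left, z up, the work surface at z = 0. Lengths are in m, angles in rad, forces in N, time in s.
With the tool pointing down it reaches from about 0.25 to 0.775 m from the base axis. Payload 4 kg.
Tool frame: the origin (TCP) lies at the very end of the fingers, on their centre line; the grasp point (between the pads) lies 19 mm behind it; z points along the fingers, y is the direction in which the jaws open and shut (so a half turn about z gives the same grasp; the last joint's range is limited). The gripper opens to 94 mm and grips with 3 to 60 N. Pads are 16 mm wide; open, the fingers measure 119 mm over their backs; the gripper's body (75 mm by 177 mm) begins 78 mm behind the grasp point.
Start: joints at [1.239, 0.087, 1.371, -0, 1.684, -0.103], TCP at [0.125, 0.536, 0.206] pointing down, gripper open.
Joint ranges: [-3.1, 3.1], [-0.76, 2.03], [0.27, 2.55], [-1.08, 4.22], [0.17, 2.65], [-2.57, 2.57]. Speed limits (rad/s): [2.79, 2.79, 3.14, 3.14, 3.14, 3.14].

### API

Orientations are given as a 3x3 rotation matrix whose columns are the frame's x, y, z axes.
In Python, from bench import arm, solver, vision, get_clock, get_joint_positions, get_qd, get_joint_efforts, get_eef_pos, get_eef_rot, get_contact_force, get_wrist_torque, get_gripper_width gives the robot as it stands. Calls block until the motion is done:
- arm.goto(position, orientation): joint-space move of the TCP to a pose.
- arm.movel(position, rotation=None, vel=0.15, until_force=None): straight line of the TCP; rotation=None keeps the orientation; vel is the mean speed in m/s. With until_force (N) it stops when the force on the tool has changed by that much, and returns True; else False.
- arm.move_joints(angles): joint-space move.
- arm.grip(opening, strength=None): opening from 0.0 (shut) to 1.0 (fully open); strength is the grip in N (None keeps the last); returns when the fingers have stopped.
- arm.dwell(seconds).
- solver.solve_ik(position, orientation): joint angles nearest the present ones, or None.
- vision.read_camera(name): name is "scene" or "top"; returns the picture (384x512x3 uint8, red, green, blue); there is no depth.
- vision.camera_params(name): a dict with "camera_matrix" (3x3 intrinsics, pixels), "dist" ([k1, k2, p1, p2, k3] as OpenCV has them; the pictures are not rectified), "camera_from_world" (4x4, takes a point from world to camera coordinates). Camera axes: x right, y down, z forward; pixel columns grow to the right and rows downward; lengths in m; the calibration is good to about 2 mm. A picture is of the moment at which its call begins. camera_params takes no time and is no camera call.
A pose or a line that the arm cannot do raises arm.MotionError and nothing moves.
- arm.job_done(): hands the job in, once; it reports no verdict.
Readings, each from a call of its own:
- get_clock(): time.
- get_joint_positions(): joint angles.
- get_qd(): joint speeds.
- get_joint_efforts(): joint torques, N m.
- get_eef_pos(): TCP position.
- get_eef_rot(): TCP orientation.
- get_contact_force(): force on the tool from outside, world axes, zero at the start.
- get_wrist_torque(): the same for the moment, N m.
- get_gripper_width(): opening from 0.0 (shut) to 1.0 (fully open).
Only numpy, scipy, OpenCV 4.12 (cv2) and the standard library are available. Lean on these libraries where they do the work, as an engineer would, in place of code of your own. Each camera call takes 0.05 s, during which the arm holds its last target. There are 200 camera calls.

## Working session

There is one attempt and no reset: what is moved stays moved. The work goes in short steps, each a Python script; the robot and the scene stay as the last script left them, time stands still between calls to the robot, and variables do not carry over. Pictures are saved under pics/ and viewed, about 8 in all and at most 12, crops included, and the job is handed in when it is done.

```bash
mkdir -p pics; ls; python3 - <<'E'
from bench import vision,get_clock
import cv2
for n in("scene","top"):
    p=vision.camera_params(n);print(n,p)
    im=vision.read_camera(n)[:,:,::-1]
    cv2.imwrite(f"pics/{n}0.png",cv2.resize(im,(800,600),interpolation=cv2.INTER_CUBIC)); cv2.imwrite(f"raw_{n}.png",im)
print(get_clock())
E
```

```text
pics
scene {'camera_matrix': array([[372.56779503,   0.        , 260.52232498],
       [  0.        , 372.56779503, 188.93080474],
       [  0.        ,   0.        ,   1.        ]]), 'dist': array([-0.05101106,  0.        ,  0.        ,  0.        ,  0.        ]), 'camera_from_world': array([[-0.67869216,  0.73436537, -0.00918967,  0.28096016],
       [ 0.58641459,  0.53433974, -0.6087684 , -0.29918637],
       [-0.44214803, -0.4185553 , -0.79329476,  1.29218424],
       [ 0.        ,  0.        ,  0.        ,  1.        ]])}
top {'camera_matrix': array([[429.71599079,   0.        , 258.0007996 ],
       [  0.        , 429.71599079, 185.07374183],
       [  0.        ,   0.        ,   1.        ]]), 'dist': array([-0.1349432,  0.       ,  0.       ,  0.       ,  0.       ]), 'camera_from_world': array([[ 0.01662265, -0.99983948,  0.00668527,  0.08523972],
       [-0.99018673, -0.01738933, -0.1386645 ,  0.51817682],
       [ 0.13875849, -0.0043147 , -0.99031685,  1.22237842],
       [ 0.        ,  0.        ,  0.        ,  1.        ]])}
0.1
```

View pics/top0.png

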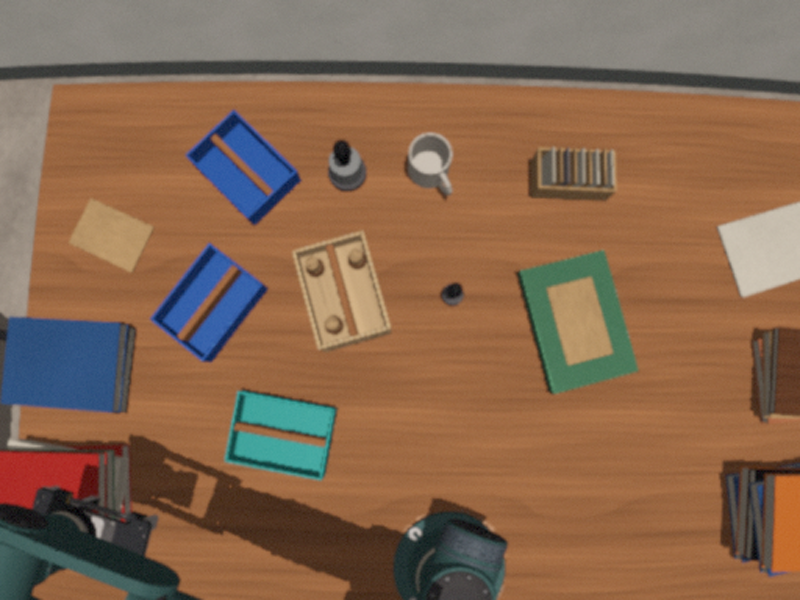

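View pics/scene0.png

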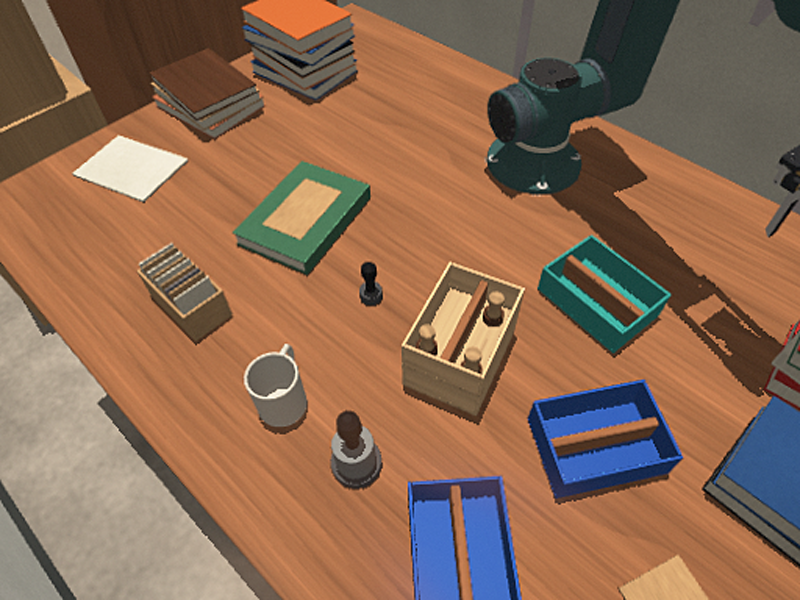

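The top view shows the plywood stack with rim corners near (293,252), (363,233), (389,328) and (320,349). The book corners are near (519,270), (604,252), (637,370) and (551,392), and the date stamp is at (452,293) between them. The scene view agrees. I'll take an enlarged crop of the tray.

```bash
cat > h.py <<'E'
import numpy as np,cv2
from bench import vision
def ray(n,px,z):
    p=vision.camera_params(n);T=p["camera_from_world"];R,t=T[:3,:3],T[:3,3]
    u=cv2.undistortPoints(np.array(px,float).reshape(-1,1,2),p["camera_matrix"],np.array(p["dist"]))[:,0]
    d=np.c_[u,np.ones(len(u))]@R; c=-R.T@t
    return c+d*((z-c[2])/d[:,2])[:,None]
E
python3 - <<'E'
from h import *
f=lambda a:(np.array(a)+.5)/1.5625-.5
def rect(n,a,z):
    q=ray(n,f(a),z);print(n,q.round(4).tolist(),"c",q.mean(0).round(4)); print([round(float(np.linalg.norm(q[i]-q[i-1])),3) for i in range(4)])
rect("top",[(293,252),(363,233),(389,328),(320,349)],.124)
rect("top",[(519,270),(604,252),(637,370),(551,392)],.036)
rect("scene",[(452,263),(525,289),(484,377),(403,347)],.124)
rect("scene",[(304,163),(370,185),(305,263),(235,233)],.036)
im=cv2.imread("raw_top.png")[140:232,180:257]; cv2.imwrite("pics/c1.png",cv2.resize(im,None,fx=6,fy=6,interpolation=cv2.INTER_CUBIC))
E
```

```text
top [[0.5674, 0.2899, 0.124], [0.6036, 0.1674, 0.124], [0.4366, 0.1182, 0.124], [0.3981, 0.2365, 0.124]] c [0.5014 0.203  0.124 ]
[0.178, 0.128, 0.174, 0.124]
top [[0.5576, -0.1239, 0.036], [0.5959, -0.2892, 0.036], [0.3713, -0.3481, 0.036], [0.3294, -0.1829, 0.036]] c [ 0.4635 -0.236   0.036 ]
[0.236, 0.17, 0.232, 0.17]
scene [[0.4372, 0.1222, 0.124], [0.401, 0.242, 0.124], [0.5689, 0.2921, 0.124], [0.6094, 0.1735, 0.124]] c [0.5041 0.2074 0.124 ]
[0.18, 0.125, 0.175, 0.125]
scene [[0.3728, -0.3388, 0.036], [0.3275, -0.1841, 0.036], [0.5577, -0.1229, 0.036], [0.5986, -0.2815, 0.036]] c [ 0.4641 -0.2319  0.036 ]
[0.233, 0.161, 0.238, 0.164]
```

View pics/c1.png

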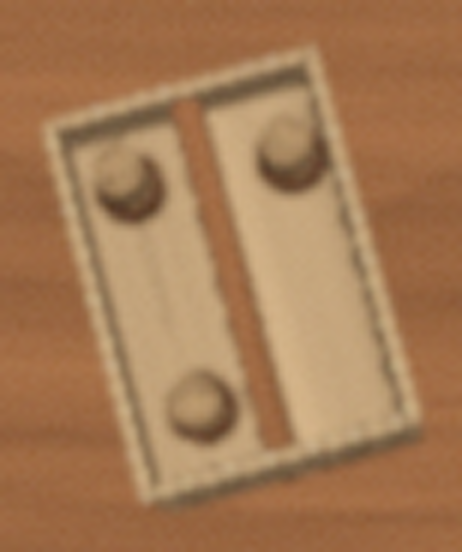

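```bash
python3 - <<'E'
from h import *
from bench import *
g=lambda a:(np.array(a)+.5)/6-.5+np.array([180,140])
r=ray("top",g([(45,127),(315,47),(420,422),(147,500)]),.124); d=ray("top",g([(186,102),(279,445)]),.114)
print(r.mean(0),d.mean(0),d)
v=d[0]-d[1]; w=(r[0]+r[1]-r[2]-r[3]); s=(r[0]-r[1]+r[3]-r[2])
print(np.arctan2(v[1],v[0]),np.arctan2(w[1],w[0]),np.arctan2(-s[0],s[1]))
yaw=np.arctan2(w[1],w[0])
for k in(0,np.pi):
    a=yaw+k;R=np.array([[np.cos(a),np.sin(a),0],[np.sin(a),-np.cos(a),0],[0,0,-1]])
    for p in((.503,.205,.22),(.503,.205,.076),(.464,-.234,.152)): print(k,solver.solve_ik(p,R))
E
```

```text
[0.50282057 0.20309154 0.124     ] [0.50427967 0.2036144  0.114     ] [[0.58317667 0.22727583 0.114     ]
 [0.42538266 0.17995297 0.114     ]]
0.29136760463854466 0.2965109924013392 0.30395318610630095
0 [ 2.82609465e-01  6.96460873e-02  1.36096434e+00 -4.44089210e-16
  1.71098223e+00  1.55689480e+00]
0 [ 2.82609465e-01  1.33772522e-01  1.58013483e+00 -4.44089210e-16
  1.42768530e+00  1.55689480e+00]
0 [-5.76222698e-01  3.64632025e-02  1.53026624e+00 -4.44089210e-16
  1.57486321e+00  6.98062636e-01]
3.141592653589793 [ 2.82609465e-01  6.96460873e-02  1.36096434e+00 -4.44089210e-16
  1.71098223e+00 -1.58469785e+00]
3.141592653589793 [ 2.82609465e-01  1.33772522e-01  1.58013483e+00 -4.44089210e-16
  1.42768530e+00 -1.58469785e+00]
3.141592653589793 [-5.76222698e-01  3.64632025e-02  1.53026624e+00 -4.44089210e-16
  1.57486321e+00 -2.44353002e+00]
```

```bash
cat >> h.py <<'E'
yaw=.297
R=np.array([[np.cos(yaw),np.sin(yaw),0],[np.sin(yaw),-np.cos(yaw),0],[0,0,-1]])
G=np.array([.5035,.2045,0])+.005*R[:,0]
E
python3 - <<'E'
from h import *
from bench import *
arm.movel([.125,.536,.26]); arm.grip(.45)
arm.goto(G+[0,0,.24],R); arm.movel(G+[0,0,.135])
print(get_eef_pos(),get_gripper_width(),get_clock())
a=vision.read_camera("top")[140:232,165:272,::-1];b=vision.read_camera("scene")[155:270,245:350,::-1]
z=lambda i:cv2.resize(i,(390,390),interpolation=cv2.INTER_CUBIC)
cv2.imwrite("pics/c2.png",np.hstack([z(a),z(b)]))
E
```

```text
[0.50884893 0.2063339  0.13607368] 0.4526557430101976 4.225
```

View pics/c2.png

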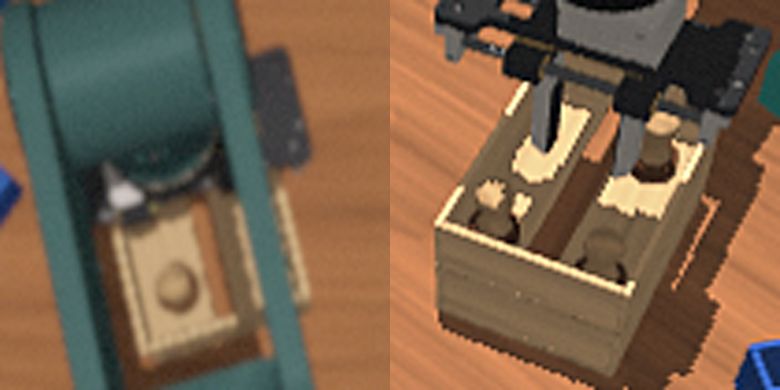

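The crop shows the fingers straddling the brown divider, at about (545,130) and (625,160), clear of the stamps. I'll descend, grip and test-lift slightly.

```bash
python3 - <<'E'
from h import *
from bench import *
print(arm.movel(G+[0,0,.077],vel=.06,until_force=6),get_eef_pos())
print(get_contact_force(),get_wrist_torque())
arm.grip(0,10); arm.grip(0,60); arm.dwell(.3)
print(get_gripper_width(),get_contact_force(),get_wrist_torque())
p=np.array(get_eef_pos())
for h in(.004,.012):
    arm.movel(p+[0,0,h],vel=.02);arm.dwell(.3)
    print(get_eef_pos(),get_contact_force(),get_wrist_torque(),get_clock())
print(np.array(get_eef_rot()).round(3).tolist())
E
```

```text
False [0.50872894 0.20607952 0.07761157]
[-0.5781481   0.02671468  0.15023414] [-0.07278044  0.13065484  0.01366453]
0.14457443787715035 [-0.09254714 -0.92889568  1.59500515] [-0.27365652  0.14451361  0.08631914]
[0.50827642 0.20582243 0.08091749] [ 0.86308921 -0.19970063 -3.5734385 ] [-0.0223389   0.14298346  0.00406494] 7.1667
[0.50832797 0.20577366 0.08899804] [-0.51618193  0.1343447  -4.32097389] [-0.09736856  0.15729271 -0.00434168] 8.0167
[[0.956, 0.293, -0.0], [0.293, -0.956, -0.0], [-0.0, 0.0, -1.0]]
```

Grip width is 13.6 mm, the load is 4.4 N and the moment is almost zero, so it's well balanced. I'll lift it clear and check.

```bash
python3 - <<'E'
from h import *
from bench import *
p=np.array(get_eef_pos());p[2]=.185
arm.movel(p,vel=.05);arm.dwell(.3)
print(get_eef_pos(),get_contact_force(),get_wrist_torque(),get_gripper_width(),get_clock())
b=vision.read_camera("scene")[100:290,200:400,::-1]
cv2.imwrite("pics/c3.png",cv2.resize(b,None,fx=3,fy=3,interpolation=cv2.INTER_CUBIC))
E
```

```text
[0.50829369 0.20577756 0.1849471 ] [-0.05892082 -0.81390115 -4.86213534] [-0.04174479  0.11039524 -0.00448974] 0.14652801786524594 10.3833
```

View pics/c3.png

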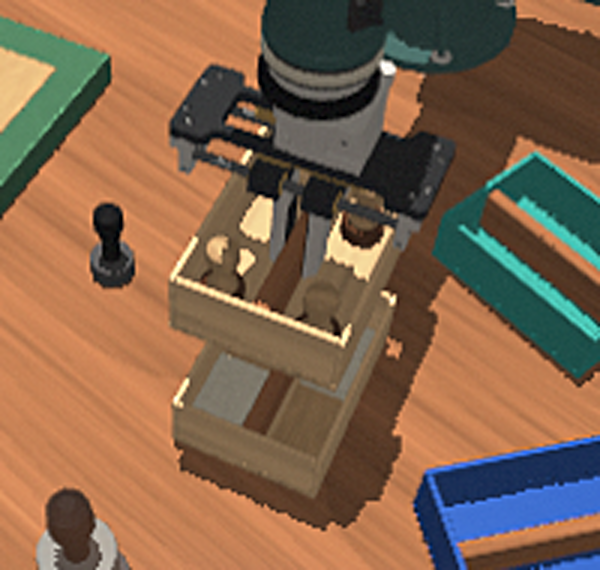

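The tray hangs level, clear above the lower one, and the stamps are standing. Next I'll carry it over to the book, then lower it.

```bash
python3 - <<'E'
from h import *
from bench import *
T=np.array([.464,-.234,0])+.005*R[:,0]
arm.movel(T+[0,0,.185],R,vel=.08);arm.dwell(.3);arm.movel(T+[0,0,.154],vel=.04);arm.dwell(1)
print(get_eef_pos(),get_contact_force(),get_wrist_torque(),get_gripper_width(),np.abs(get_qd()).max(),get_clock())
for n in("scene","top"):
    cv2.imwrite(f"pics/{n}4.png",cv2.resize(vision.read_camera(n)[:,:,::-1],(800,600),interpolation=cv2.INTER_CUBIC))
E
```

```text
[ 0.46877438 -0.23256346  0.15399518] [ 0.60053894  0.82636926 -4.87956783] [-0.06545602  0.10400143 -0.00432655] 0.14519766218867994 0.001693544555951048 18.3083
```

View pics/scene4.png

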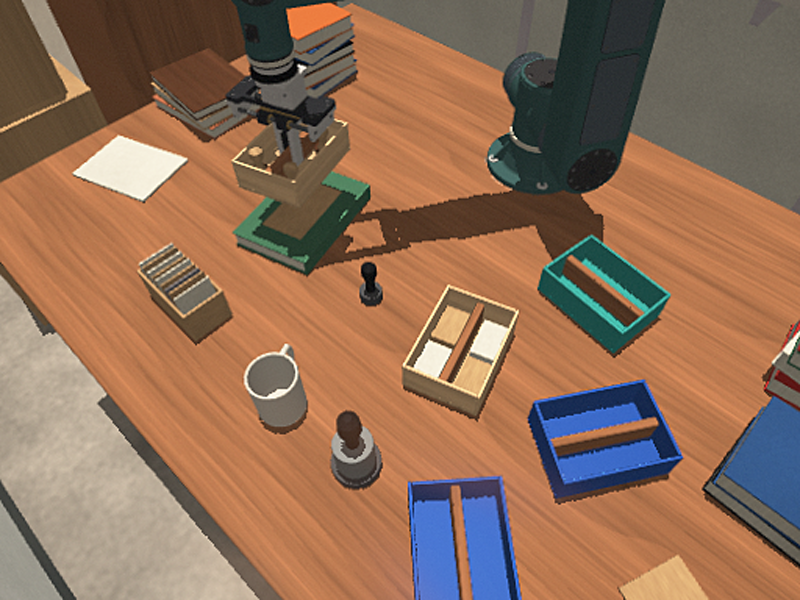

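View pics/top4.png

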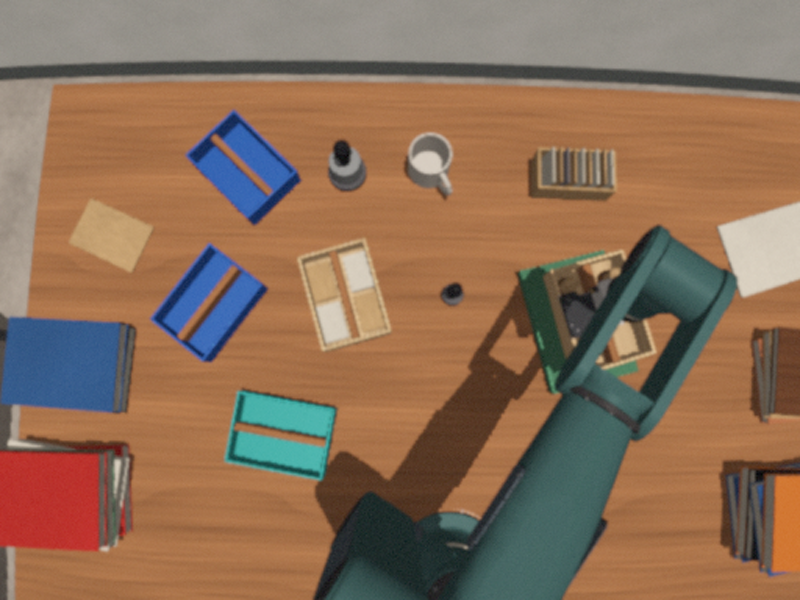

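The tray hangs level over the book with the stamps upright. The book corners, at (519,270) and (551,392), haven't moved, and the lower tray and the other items are in place.

```bash
python3 - <<'E'
from h import *
from bench import *
f=lambda a:(np.array(a)+.5)/1.5625-.5
print(ray("top",f([(545,270),(623,251),(655,352),(576,372)]),.2).mean(0)); arm.job_done(); print(get_clock())
E
```

```text
[ 0.46390251 -0.2290023   0.2       ]
the job is handed in; nothing more can be done
the job is handed in; nothing more can be done
```

I lifted the upper tray straight up off the lower one by its divider at 60 N and carried it over the date stamp. I handed the job in with the tray held still above the middle of the book; no verdict was reported.

**Last checks:**
- **Position:** the pictures put the tray centre at about (0.464, -0.229) and the book centre at about (0.464, -0.234). That is roughly 5 mm apart, against a limit of 50 mm.
- **Height:** the underside is about 0.10 m above the cover, worked out from the arm's pose.
- **Grip and motion:** the fingers were steady at 13.6 mm on the divider, the load about 4.9 N and the joint speeds near zero at about 18 s.
- **Level:** it looks level in the picture, and the wrist moment did not change during the carry; I did not measure tilt directly.
- **Stamps:** all three looked upright after the lift. In the last pictures they are partly hidden behind the gripper, so I could not confirm each one separately.
- **Everything else:** the book, lower tray and other items show no visible movement in the before and after pictures.

The two cameras disagreed by about 4–5 mm on the tray and book centres, well inside the limits. No check failed.

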